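Draw the hot tray out of the oven with the hook tool

ROBOT

A 6-joint arm with a two-finger parallel gripper is mounted at the origin on a cart in front of the work surface, level with it; the furniture and walls round the work are solid. World frame = base frame: x ahead of the robot, y to its left, z up, the work surface at z = 0. Lengths are in mm, angles in degrees, forces in N, time in s.
With the tool pointing down it reaches from about 300 to 850 mm from the base axis. Payload 4.2 kg.
Tool frame: the origin (TCP) lies on the centre line of the jaws, within the pads' length; the fingertips stand 11 mm ahead of it and the grasp point (between the pads) lies 8 mm behind it; z points along the fingers, y is the line along which they close (so a half turn about z gives the same grasp; the last joint's range is limited). The gripper opens to 91 mm and grips with 3 to 60 N. Pads are 32 mm wide; open, the fingers measure 118 mm over their backs; the gripper's body (76 mm by 178 mm) begins 60 mm behind the grasp point.
Start: joints at [72.135, 18.312, 89.639, -0, 72.044, -1.146], TCP at [165.416, 550.708, 224.976] pointing down, gripper open.
Joint ranges: [-177.97, 177.97], [-48.28, 115.42], [12.27, 149.76], [-77.06, 257.06], [2.81, 150.46], [-146.56, 146.56]. Speed limits (degrees/s): [147.25, 147.25, 180, 180, 180, 180].

INTERFACE

Orientations are given as [roll, pitch, yaw] about the fixed x, y, z axes, in that order (R = Rz(yaw) Ry(pitch) Rx(roll)).
In Python, from workcell import env, grab_frame, camera_model, models gives the robot as it stands.
- The arm moves only by the shell command python3 -m crank 'ROWS' [FORCE]. ROWS is text: rows parted by semicolons, each of 7 numbers parted by spaces: the closure, from -1 (fully open) to 1 (shut), so that 0 is half open, then the shift along the tool's x, y, z in mm, then the turn, a rotation vector about the tool's x, y, z in degrees. A call has 1 to 10 rows; each row shifts and turns the commanded pose from where the row before left it, along the tool's axes as they then stand; what a row does not reach is not made up. A row lasts 1/8 s, in which the tool goes at most 62.5 mm and 10.7 degrees, less where a joint would pass 70% of its speed; a pose out of reach is approached as far as the arm can. A call is refused whole if a number of a shift passes 62.5 or a number of a turn 10.7, either way. A call with a gripper value outside its range is refused whole. The fingers move at their own pace and stop on an object; FORCE is the grip in N (left out, the last holds). Time passes only in rows, so rows that do not move let the fingers close. It gives the time, the measured TCP pose, the force, the opening and the grip force at its end, in the units of the state.
- env.state(): the state, without advancing time (a new reading comes with each control period).
- grab_frame(name): name is "scene" or "top" or "wrist"; returns the picture (480x640x3 uint8, blue, green, red); there is no depth.
- camera_model(name): a dict with "K" (3x3 intrinsics, pixels), "R" (3x3) and "t" (3): a world point X has camera coordinates R X + t; the wrist camera has in their place "mount" (4x4, takes a point from camera to tool coordinates, whose origin is the TCP and whose axes are the flange's). Camera axes: x right, y down, z forward; pixel columns grow to the right and rows downward; lengths in mm; the calibration is good to about 2 mm. A picture is of the moment at which its call begins: read the wrist's pose just before it. camera_model takes no time and is no camera call.
- env.job_done(): hands the job in; it is judged then, once.
Trained networks look in the newest picture that a camera, given by its name, has taken for a name from the list of things; names that differ only in an ending like _2 or _b are one class to them, and where a whole thing is asked for, a point or a joint stands for the part that bears it (a point fixed in the world has none). Each returns a list of dicts, best first, with "p" (0 to 1); they miss things now and then, are a little off and sometimes report something else, mostly with a low value. They report only what shows in the picture. A call takes as long as a camera call. They do not tell look-alikes from the thing itself.
- models.search_frame(name, camera): "point" ([x, y, z] in mm, in world coordinates, good to about 4 mm: the middle of the surface that is visible of it).
The state is a dict: "time_s": time; "qpos": joint angles; "qvel": joint speeds; "effort": joint torques, N m; "ee_pos": TCP position; "ee_rot": TCP orientation; "force": force on the tool from outside, world axes, zero at the start; "torque": the same for the moment, N m; "gripper_width": finger opening in mm; "gripper_force": force on a finger pad.
Only numpy, scipy, OpenCV 4.12 (cv2) and the standard library are available. Lean on these libraries where they do the work, as an engineer would, in place of code of your own. Each camera call takes 0.05 s, during which the arm holds its last target. There are 200 camera calls.

TASK

The tray and bowl in the little oven are hot, so take the hook tool from the cutting board, hook it into the tray's pull loop and draw the tray out, smoothly, until you feel it come up firmly against its stops: give it a firm pull there for a moment, but never a hard one. Then unhook, leave the tray drawn out, and lay the tool back on the cutting board. Keep the hand off the tray, the bowl and the oven, keep the bowl standing upright in the tray, and leave the cup, the jar, the shaker and the pink tub where they are.

Things in the scene. Friction and masses are not known exactly. Their poses are not given: they have to be found in the camera images.
- hook_tool: Hook tool 234 mm long, 0.13 kg: wooden handle (x -95..35, 22 wide, z 0..20 mm), steel rod 7 mm thick at z = 10, hook turned down at x 125..139, its point bent slightly back, lowest at z = -16.5. Origin: underside of the handle at the balance point, grip there; +x to the hook, +z up. It lies on the board, hook hanging free over the board's edge.
- hook_bend (a point): Centre of the hook's downward wire, at x = 135, z = -3 mm of the hook tool. The loop's bar catches on the handle side of it, 6.5 mm from it. When the rod rests on the bar the tool's origin is 3.5 mm below the bar's centre.
- tray: Steel baking tray 200 x 180 x 20 mm, origin at the centre of its underside, -x out of the oven. It slides along the oven's x axis on side runners with some 2 mm play at the sides and above. Two lugs at its back meet the stops in the oven. With the bowl it weighs about 0.4 kg and drags with 1 to 4 N.
- loop_bar (a point): Middle of the front bar of the tray's pull loop (x = -124, y = 0, z = 12 mm of the tray). The loop is a level, fixed eye of 6 mm wire, open from above; its opening is 38 mm wide (y) and 21 mm deep (x), from the bar back to the tray's front wall (24 mm from the bar's centre). It bends when the tool bears on the tray with over 18 N.
- oven: Small steel oven 260 deep, 280 wide, 205 mm high, fixed, origin at the centre of its underside, open at its -x face (x = -130 mm); door let down flat in front to x = -283, top at z = 28 mm. The tray's origin runs at y = 36, z = 62 mm of the oven, from x = -28..-12 at the start.
- tray_way (a point): Fixed point of the oven at x = -103, y = 36, z = 62 mm, middle of the span where the tray's way ends: two slide-on stops inside halt its origin anywhere up to 27 mm either side of here (x = -76..-130 of the oven), as last set. Their place is not measured and must be felt. A firm pull there is about 12 N (8 N at least).
- bowl: Small white bowl, 100 mm wide, 44 mm high, loose in the tray, origin at the centre of its underside. Hot.
- board: Wooden cutting board 170 (x) x 250 (y) x 21 mm, fixed, origin at the centre of its underside.
- salt_shaker: Salt shaker, 44 mm wide, 90 mm high, bystander.
- pink_tub: Pink lidded tub, 81 mm wide, 54 mm high, bystander.
- coffee_cup: Small white coffee cup with a handle, 62 x 89 x 52 mm, bystander.
- spice_jar: Small glass spice jar with a white lid, 50 mm wide, 62 mm high, bystander.
Not all that is in view belongs to the job. There is more than one size of the hook_tool; the job needs the larger.

How it is judged:
By the outcome, as a careful person would: the job done as asked, in the order asked, and still so for the second after the job is handed in, with the robot touching nothing.
It also fails if it takes over 72 s, if anything falls off the work surface, if the arm or the gripper's body presses on something with over 40 N, if the wrist force passes 120 N, or if a joint passes its speed limit or range.

## Working session

There is one attempt and no reset: what is moved stays moved. The work goes in short steps, Python scripts to look and compute and a shell command to move; the robot and the scene stay as the last step left them, time stands still between calls to the robot, and variables do not carry over. Pictures are saved under pics/ and viewed, at most 10 in all, crops included, and the job is handed in when it is done.

```bash
mkdir -p pics; ls
python3 - <<'E'
from workcell import env, grab_frame, camera_model, models
import cv2, numpy as np
s=env.state(); print(s["ee_pos"],s["ee_rot"],s["force"],s["gripper_width"])
for c in ["scene","top"]:
    cv2.imwrite(f"pics/{c}0.png",grab_frame(c))
    for n in ["hook_tool","hook_bend","tray","loop_bar","oven","bowl","board"]:
        print(c,n,[(np.round(d["point"]).tolist(),round(d["p"],2)) for d in models.search_frame(n,c)][:3])
a=np.hstack([cv2.imread("pics/scene0.png")]);print(env.state()["time_s"])
E
```

```text
pics
[165.26272666 550.22966743 224.10032287] [-1.79895177e+02 -6.59013762e-04  1.63283045e+02] [ 0.00517775  0.26229427 -0.08855714] 91.17392585599052
scene hook_tool [([362.0, -168.0, 13.0], 0.92), ([496.0, 168.0, 40.0], 0.75)]
scene hook_bend [([363.0, -169.0, 10.0], 0.71), ([488.0, 166.0, 42.0], 0.58), ([381.0, -2.0, 37.0], 0.54)]
scene tray [([635.0, -284.0, 66.0], 0.79)]
scene loop_bar [([635.0, -284.0, 65.0], 0.84)]
scene oven [([584.0, -231.0, 108.0], 0.9), ([634.0, -286.0, 69.0], 0.59)]
scene bowl [([622.0, -335.0, 92.0], 0.79)]
scene board [([520.0, 192.0, 20.0], 0.72)]
top hook_tool [([493.0, 143.0, 37.0], 0.93), ([353.0, -176.0, 12.0], 0.79)]
top hook_bend [([351.0, -174.0, 17.0], 0.81), ([496.0, 140.0, 41.0], 0.68)]
top tray [([619.0, -207.0, 80.0], 0.51)]
top loop_bar []
top oven [([534.0, -341.0, 206.0], 0.6)]
top bowl [([392.0, -14.0, 33.0], 0.42)]
top board [([513.0, 140.0, 22.0], 0.68)]
0.8
```

View pics/scene0.png

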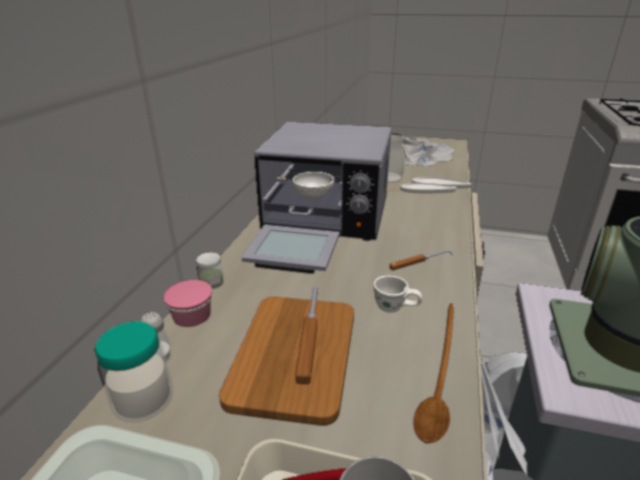

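View pics/top0.png

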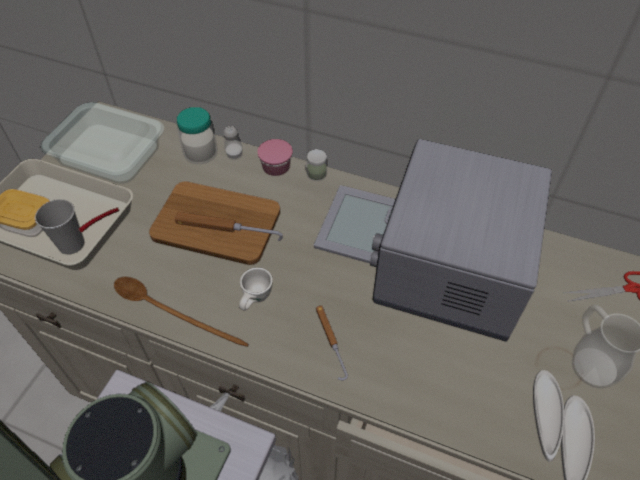

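The scene view shows the large tool on the board at about (310,335), its hook towards the oven. The tray loop is at (300,210). The smaller look-alike lies on the counter at (420,260). The top view shows the tool from (177,215) to (283,236) and the oven roof at (460,230).

```bash
cat > h.py <<'E'
from workcell import env, grab_frame, camera_model, models
import numpy as np, cv2
from scipy.spatial.transform import Rotation as Ro
def cam(c,s=None):
    m=camera_model(c); K=np.array(m["K"])
    if "mount" in m:
        s=s or env.state(); T=np.eye(4); T[:3,:3]=Ro.from_euler("xyz",s["ee_rot"],degrees=True).as_matrix(); T[:3,3]=s["ee_pos"]
        W=np.linalg.inv(T@np.array(m["mount"])); return K,W[:3,:3],W[:3,3]
    return K,np.array(m["R"]),np.array(m["t"])
def onplane(C,px,z):
    K,R,t=C; d=R.T@np.linalg.inv(K)@np.array([*px,1.]); o=-R.T@t
    return o+d*(z-o[2])/d[2]
def proj(C,X):
    K,R,t=C; p=K@(R@np.array(X,float)+t); return p[:2]/p[2]
E
python3 - <<'E'
from h import *
T=cam("top");S=cam("scene")
for n,C,l in [("top",T,[("handle rear",177,215,36),("handle end",236,227,36),("rod end",283,236,31),("door c1",341,186,28),("door c2",317,247,28),("roof1",426,144,205),("roof2",550,168,205)]),
 ("scene",S,[("handle rear",303,380,41),("rod end",315,290,31),("door c1",245,262,28),("door c2",325,268,28),("roof fl",259,154,205),("roof fr",383,163,205),("roof bl",287,124,205),("roof br",391,128,205),("loop l",290,213,74),("loop r",312,214,74)])]:
    for a,u,v,z in l: print(n,a,onplane(C,(u,v),z).round())
print(-T[1].T@T[2],-S[1].T@S[2])
E
```

```text
top handle rear [485. 223.  36.]
top handle end [502.  91.  36.]
top rod end [521.  -8.  31.]
top door c1 [701. -70.  28.]
top door c2 [523. -84.  28.]
top roof1 [ 713. -238.  205.]
top roof2 [ 737. -473.  205.]
scene handle rear [477. 231.  41.]
scene rod end [522.  10.  31.]
scene door c1 [688. -51.  28.]
scene door c2 [525. -71.  28.]
scene roof fl [ 706. -205.  205.]
scene roof fr [ 440. -214.  205.]
scene roof bl [ 727. -451.  205.]
scene roof br [ 458. -479.  205.]
scene loop l [ 640. -202.   74.]
scene loop r [ 591. -209.   74.]
[-144.90707952 -355.68103836  994.09415403] [335.26448302 650.37372997 511.97389812]
```

```bash
r="-1 -43.9 -30.4 0 0 0 0"; python3 -m crank '-1 -43.9 -30.4 0 0 0 0;-1 -43.9 -30.4 0 0 0 0;-1 -43.9 -30.4 0 0 0 0;-1 -43.9 -30.4 0 0 0 0;-1 -43.9 -30.4 0 0 0 0;-1 -43.9 -30.4 0 0 0 0;-1 -43.9 -30.4 0 0 0 0;-1 -43.9 -30.4 0 0 0 0;-1 -43.9 -30.4 0 0 0 0;-1 -43.9 -30.4 0 0 0 0'
python3 -m crank '-1 0 0 0 0 0 10.5;-1 0 0 0 0 0 10.5;-1 0 0 0 0 0 10.5;-1 0 0 0 0 0 10.5;-1 0 0 0 0 0 10.5;-1 0 0 0 0 0 10.5;-1 0 0 0 0 0 0;-1 0 0 0 0 0 0'
python3 - <<'E'
from h import *
s=env.state();print(s["ee_pos"],s["ee_rot"],s["time_s"],s["qpos"],s["force"])
cv2.imwrite("pics/w1.png",grab_frame("wrist")); print(camera_model("wrist"))
for n in ["hook_tool","hook_bend"]: print(n,[(np.round(d["point"]).tolist(),round(d["p"],2)) for d in models.search_frame(n,"wrist")][:3])
E
```

```text
time_s: 2.05
ee_pos: [499.4, 131.8, 225.2]
ee_rot: [180.0, 0.0, 163.3]
force: [1.1, 1.5, 0.5]
gripper_width: 91.3
gripper_force: 0.0
time_s: 3.05
ee_pos: [498.4, 133.2, 225.0]
ee_rot: [180.0, -0.0, 100.4]
force: [0.6, -0.0, 0.3]
gripper_width: 91.3
gripper_force: 0.0
[498.38704406 133.24505857 224.99628315] [ 1.79995731e+02 -2.89924906e-03  1.00427459e+02] 3.05 [1.36891166e+01 1.29821051e+01 9.71694050e+01 2.82465863e-03
 6.98440630e+01 3.26068432e+00] [ 0.60357427 -0.03432778  0.31230594]
{'K': array([[368.54102901,   0.        , 321.9641293 ],
       [  0.        , 368.54102901, 249.257161  ],
       [  0.        ,   0.        ,   1.        ]]), 'mount': array([[ 1.19380119e-03, -9.69969594e-01, -2.43223276e-01,
         6.71742014e+01],
       [ 9.99999256e-01,  1.09711456e-03,  5.32977505e-04,
        -1.76461390e-01],
       [-2.50128177e-04, -2.43223731e-01,  9.69970182e-01,
        -1.58502338e+02],
       [ 0.00000000e+00,  0.00000000e+00,  0.00000000e+00,
         1.00000000e+00]])}
hook_tool [([495.0, 154.0, 41.0], 0.58)]
hook_bend [([493.0, 151.0, 42.0], 0.91)]
```

View pics/w1.png

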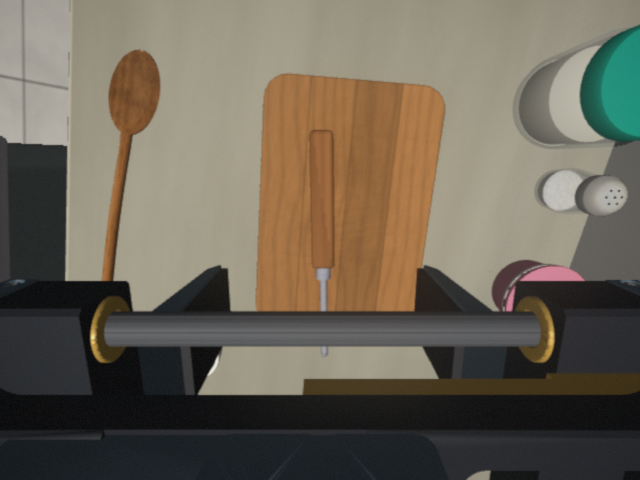

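The wrist view shows the handle from (321,130) to (324,268) and the rod's end at (324,355).

Run:
```python
from h import *
C=cam("wrist")
P={k:onplane(C,p,z) for k,p,z in [("rear",(321.5,130),41),("front",(323.5,268),41),("rod",(324.3,355),31)]}
print(P); d=P["rod"]-P["rear"]; print(np.degrees(np.arctan2(d[1],d[0])), np.linalg.norm(d[:2]))
d=P["front"]-P["rear"]; print(np.degrees(np.arctan2(d[1],d[0])), np.linalg.norm(d[:2]))
```

```text
{'rear': array([481.65170921, 221.97889083,  41.        ]), 'front': array([506.6221471 ,  96.74090833,  41.        ]), 'rod': array([525.61204141,  -1.00225814,  31.        ])}
-78.84726496941114 227.2731915661291
-78.7240135591577 127.70307368914958
```

```bash
python3 -m crank '-1 -3.4 1 20 0 0 -0.8;-1 0 0 40 0 0 0;-1 0 0 40 0 0 0;-1 0 0 40 0 0 0;-1 0 0 30 0 0 0;-1 0 0 16 0 0 0;-1 0 0 5 0 0 0;-1 0 0 0 0 0 0'
python3 -m crank '1 0 0 0 0 0 0;1 0 0 0 0 0 0;1 0 0 0 0 0 0;1 0 0 0 0 0 0;1 0 0 0 0 0 0;1 0 0 0 0 0 0;1 0 0 0 0 0 0;1 0 0 0 0 0 0' 45
```

```text
time_s: 4.2
ee_pos: [500.3, 130.2, 34.1]
ee_rot: [180.0, -0.0, 101.1]
force: [0.4, 0.2, -0.7]
gripper_width: 91.2
gripper_force: 0.0
time_s: 5.2
ee_pos: [500.0, 130.1, 33.9]
ee_rot: [-180.0, -0.0, 101.1]
force: [-0.4, 0.8, -0.3]
gripper_width: 21.8
gripper_force: 45.0
```

```bash
python3 -m crank '1 0 0 -8 0 0 0;1 0 0 -25 0 0 0;1 0 0 -45 0 0 0;1 0 0 -55 0 0 0;1 0 0 -55 0 0 0;1 0 0 -45 0 0 0;1 0 0 -20 0 0 0;1 0 0 -6 0 0 0'
python3 -m crank '1 -15 0 0 0 0 0;1 -35 0 0 0 0 0;1 -45 0 0 0 0 0;1 -50 0 0 0 0 0;1 -50 0 0 0 0 0;1 -50 0 0 0 0 0;1 -45 -3 0 0 0 0;1 -25 0 0 0 0 0;1 -10 0 0 0 0 0;1 0 0 0 0 0 0'
python3 - <<'E'
from h import *
s=env.state();print(s["ee_pos"],s["ee_rot"],s["time_s"],s["qpos"])
cv2.imwrite("pics/w2.png",grab_frame("wrist"))
for n in ["loop_bar","tray","oven"]: print(n,[(np.round(d["point"]).tolist(),round(d["p"],2)) for d in models.search_frame(n,"wrist")][:3])
E
```

```text
time_s: 6.2
ee_pos: [500.2, 130.2, 294.6]
ee_rot: [179.8, -0.0, 101.1]
force: [-0.6, -1.1, -1.4]
gripper_width: 21.6
gripper_force: 45.0
time_s: 7.45
ee_pos: [559.0, -189.7, 291.8]
ee_rot: [-179.9, -0.1, 101.0]
force: [-0.4, 0.8, -1.2]
gripper_width: 21.8
gripper_force: 45.0
[ 558.99448238 -189.70754831  291.78620115] [-1.79893974e+02 -9.04793495e-02  1.01026235e+02] 7.45 [-1.98748412e+01  1.79455826e+01  8.05967190e+01  2.34375121e-02
  8.15951415e+01 -3.09046137e+01]
loop_bar []
tray [([634.0, -225.0, 78.0], 0.59)]
oven [([636.0, -178.0, 29.0], 0.64)]
```

View pics/w2.png

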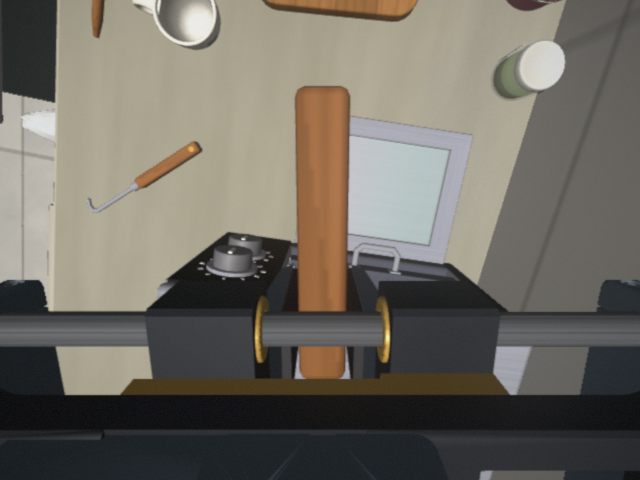

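The wrist view shows the pull loop at about (377,255), just right of the held handle, with the door behind it.

Run:
```python
import cv2
a=cv2.imread("pics/w2.png")[100:300,270:490]
cv2.imwrite("pics/w2c.png",cv2.resize(a,None,fx=3,fy=3,interpolation=cv2.INTER_CUBIC)[:600])
```

```text
(no output)
```

View pics/w2c.png

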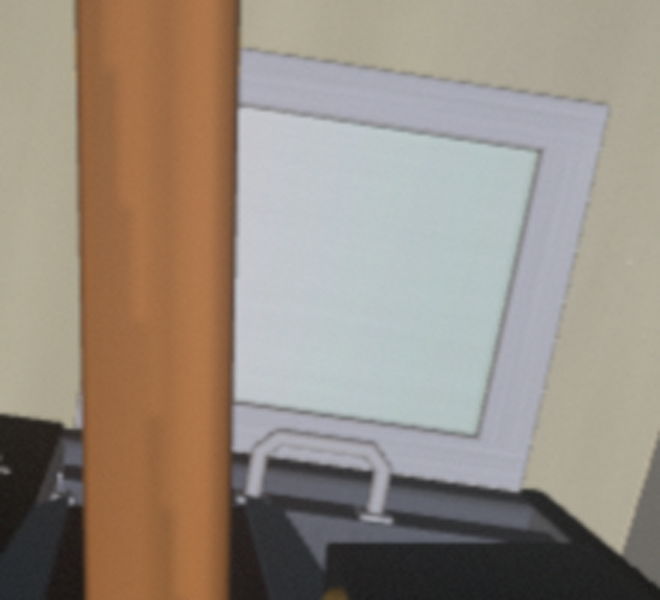

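Run:
```python
from h import *
s=dict(ee_pos=[558.994,-189.708,291.786],ee_rot=[-179.894,-0.0905,101.026])
C=cam("wrist",s)
f=lambda p,z:onplane(C,p,z)
ang=lambda a,b:np.degrees(np.arctan2(*(b-a)[[1,0]]))
b=f((377.3,248),74);print("bar",b,"bar seg ang",ang(f((362.7,246),74),f((393.3,249.7),74)))
l,r=f((354,265.7),74),f((395,272.3),74);print("feet",l,r,ang(l,r),np.linalg.norm(l-r),"depth",b-(l+r)/2)
d1,d2,d3=f((350,116.7),28),f((472.3,135),28),f((443.7,263.3),28);print("door",d1,d2,d3,ang(d1,d2),ang(d2,d3))
# handle
h1,h2=f((323.5,87),299-0),f((323,300),299);print("handle ang",ang(h1,h2),h1)
```

```text
bar [ 620.56924375 -203.55847039   74.        ] bar seg ang 4.050696344979762
feet [ 600.66759769 -227.23526001   74.        ] [ 645.22574059 -225.96770334   74.        ] 1.6294679597532387 44.57616850330242 depth [-2.37742539 23.04301129  0.        ]
door [567.20259923 -76.2094311   28.        ] [702.69398318 -68.99044378  28.        ] [ 711.55924124 -216.3204789    28.        ] 3.0498380912788763 -86.55650558203244
handle ang -78.99256425361482 [541.61476858 -98.33425819 299.        ]
```

```bash
python3 -m crank '1 0 0 0 0 0 7.7;1 15 15 0 0 0 0;1 30 20 0 0 0 0;1 35 15 0 0 0 0;1 21.3 10.6 10 0 0 0;1 0 0 30 0 0 0;1 0 0 45 0 0 0;1 0 0 40 0 0 0;1 0 0 20 0 0 0;1 0 0 7 0 0 0'
python3 -m crank '1 0 0 0 0 0 0;1 0 0 0 0 0 0'
python3 - <<'E'
from h import *
s=env.state();print(s["ee_pos"],s["ee_rot"],s["time_s"],s["force"])
a=grab_frame("scene");cv2.imwrite("pics/s2.png",a)
cv2.imwrite("pics/s2c.png",cv2.resize(a[150:280,240:400],None,fx=4.6,fy=4.6,interpolation=cv2.INTER_CUBIC))
C=cam("scene")
p=np.array(s["ee_pos"]);x=np.array([.0576,-.998,0])
print("bend pred px",proj(C,p+136*x+[0,0,-16]),"bar pred",proj(C,[620.6,-204,74]))
for n in ["loop_bar","hook_bend"]: print(n,[(np.round(d["point"]).tolist(),round(d["p"],2)) for d in models.search_frame(n,"scene")][:3])
E
```

```text
time_s: 8.9
ee_pos: [614.0, -83.0, 139.5]
ee_rot: [-179.9, -0.1, 93.6]
force: [0.4, 0.4, -1.0]
gripper_width: 21.8
gripper_force: 45.0
time_s: 9.15
ee_pos: [615.0, -84.4, 142.3]
ee_rot: [179.9, 0.0, 93.4]
force: [-0.4, 0.7, -1.9]
gripper_width: 21.9
gripper_force: 45.0
[615.01672257 -84.4076434  142.25049973] [1.79852380e+02 1.92008551e-02 9.34300066e+01] 9.15 [-0.37101757  0.68089764 -1.88669912]
bend pred px [299.16735285 189.10183803] bar pred [298.63020645 213.52648166]
loop_bar [([592.0, -282.0, 66.0], 0.75)]
hook_bend [([365.0, -170.0, 10.0], 0.79)]
```

View pics/s2c.png

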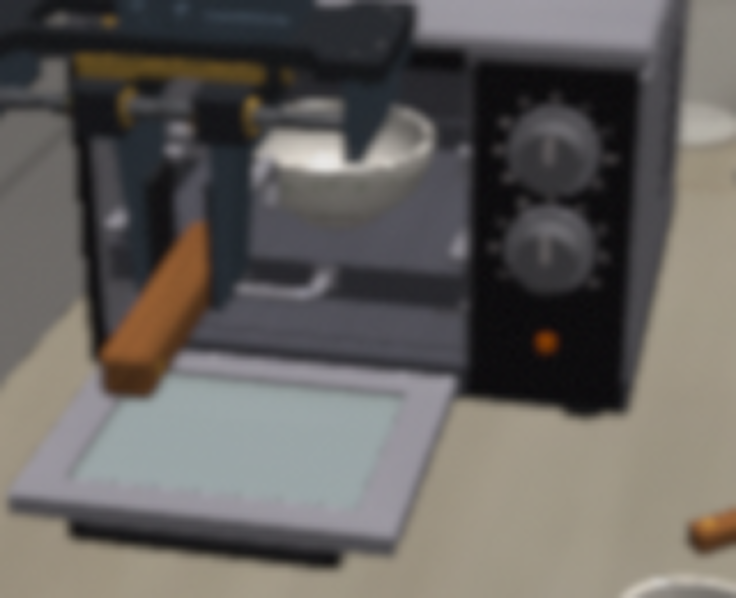

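The crop shows the hook at full-image (299,189) and the bar at (299,213.5), both matching the prediction. I'll descend.

```bash
python3 -m crank '1 -0.5 -1 15 0 0 0;1 0 0 15 0 0 0;1 0 0 5 0 0 0;1 0 0 3 0 0 0;1 0 0 3 0 0 0;1 0 0 0 0 0 0'
```

```text
time_s: 10.05
ee_pos: [613.1, -85.3, 100.0]
ee_rot: [180.0, -0.0, 93.4]
force: [0.3, -0.5, -1.6]
gripper_width: 21.6
gripper_force: 45.0
```

```bash
python3 -m crank '1 0 0 4 0 0 0;1 0 0 4 0 0 0;1 0 0 3 0 0 0;1 0 0 2 0 0 0;1 0 0 0 0 0 0'
python3 -m crank '1 2 0 0 0 0 0;1 2 0 0 0 0 0;1 2 0 0 0 0 0;1 1 0 0 0 0 0;1 0 0 0 0 0 0'
```

```text
time_s: 10.68
ee_pos: [613.0, -85.2, 86.7]
ee_rot: [-180.0, -0.0, 93.4]
force: [-0.9, 0.7, -1.6]
gripper_width: 21.8
gripper_force: 45.0
time_s: 11.3
ee_pos: [612.7, -78.2, 87.0]
ee_rot: [180.0, -0.0, 93.4]
force: [0.1, -0.2, -0.9]
gripper_width: 21.5
gripper_force: 45.0
```

```bash
python3 -m crank '1 1.5 0 0 0 0 0;1 1.5 0 0 0 0 0;1 1.5 0 0 0 0 0;1 1.5 0 0 0 0 0;1 0 0 0 0 0 0'
python3 -m crank '1 2 0 0 0 0 0;1 2 0 0 0 0 0;1 2 0 0 0 0 0;1 2 0 0 0 0 0;1 2 0 0 0 0 0'
```

```text
time_s: 11.92
ee_pos: [612.3, -72.4, 86.9]
ee_rot: [180.0, 0.0, 93.4]
force: [0.0, -1.4, -1.8]
gripper_width: 22.2
gripper_force: 45.0
time_s: 12.55
ee_pos: [611.7, -62.2, 87.0]
ee_rot: [180.0, -0.0, 93.4]
force: [0.2, -1.9, -1.0]
gripper_width: 21.8
gripper_force: 45.0
```

```bash
cat > ck.sh <<'E'
ck(){ tee /tmp/o | grep -E "pos|force:" | grep -v gripper | tr '\n' ' '; echo; awk '/^force/{gsub(/[\[\],]/," ");if($3<-5.5)exit 1}' /tmp/o; }
E
. ./ck.sh
python3 -m crank '1 3 0 0 0 0 0;1 4 0 0 0 0 0;1 4 0 0 0 0 0;1 4 0 0 0 0 0;1 4 0 0 0 0 0;1 3 0 0 0 0 0;1 2 0 0 0 0 0;1 1 0 0 0 0 0' | ck &&
python3 -m crank '1 1 0 0 0 0 0;1 1 0 0 0 0 0;1 1 0 0 0 0 0;1 1 0 0 0 0 0' | ck &&
python3 -m crank '1 1 0 0 0 0 0;1 1 0 0 0 0 0;1 1 0 0 0 0 0' | ck &&
python3 -m crank '1 1 0 0 0 0 0;1 1 0 0 0 0 0;1 1 0 0 0 0 0' | ck &&
python3 -m crank '1 1 0 0 0 0 0;1 1 0 0 0 0 0;1 1 0 0 0 0 0' | ck &&
python3 -m crank '1 1 0 0 0 0 0;1 1 0 0 0 0 0;1 1 0 0 0 0 0' | ck &&
python3 -m crank '1 1 0 0 0 0 0;1 1 0 0 0 0 0;1 1 0 0 0 0 0' | ck
```

```text
ee_pos: [610.2, -37.3, 86.9] force: [-0.1, -2.2, -0.9] 
ee_pos: [610.0, -33.3, 86.9] force: [0.6, -1.5, -1.0] 
ee_pos: [609.8, -30.3, 86.9] force: [-0.2, -3.0, -2.1] 
ee_pos: [609.6, -27.3, 86.9] force: [-0.7, -1.7, -1.6] 
ee_pos: [609.5, -24.3, 86.9] force: [0.5, -2.4, -1.6] 
ee_pos: [609.3, -21.3, 87.0] force: [0.7, -1.1, -1.9] 
ee_pos: [609.1, -18.3, 86.9] force: [0.5, -2.3, -1.3]
```

```bash
. ./ck.sh
for i in 1; do
python3 -m crank '1 1 0 0 0 0 0;1 1 0 0 0 0 0' | ck &&
python3 -m crank '1 1 0 0 0 0 0;1 1 0 0 0 0 0' | ck &&
python3 -m crank '1 1 0 0 0 0 0;1 1 0 0 0 0 0' | ck &&
python3 -m crank '1 1 0 0 0 0 0;1 1 0 0 0 0 0' | ck &&
python3 -m crank '1 1 0 0 0 0 0;1 1 0 0 0 0 0' | ck &&
python3 -m crank '1 1 0 0 0 0 0;1 1 0 0 0 0 0' | ck &&
python3 -m crank '1 1 0 0 0 0 0;1 1 0 0 0 0 0' | ck &&
python3 -m crank '1 1 0 0 0 0 0;1 1 0 0 0 0 0' | ck &&
python3 -m crank '1 1 0 0 0 0 0;1 1 0 0 0 0 0' | ck &&
python3 -m crank '1 1 0 0 0 0 0;1 1 0 0 0 0 0' | ck &&
python3 -m crank '1 1 0 0 0 0 0;1 1 0 0 0 0 0' | ck &&
python3 -m crank '1 1 0 0 0 0 0;1 1 0 0 0 0 0' | ck
done
```

```text
ee_pos: [609.0, -16.3, 86.9] force: [0.5, -2.1, -1.6] 
ee_pos: [608.9, -14.3, 86.9] force: [-0.1, -2.0, -2.1] 
ee_pos: [608.8, -12.3, 87.0] force: [0.1, -1.7, -1.2] 
ee_pos: [608.6, -10.3, 86.9] force: [-0.1, -1.6, -2.0] 
ee_pos: [608.5, -8.3, 86.9] force: [1.1, -3.8, -1.8] 
ee_pos: [608.4, -6.3, 86.9] force: [0.4, -1.4, -1.4] 
ee_pos: [608.3, -4.3, 87.0] force: [-0.9, -2.5, -1.0] 
ee_pos: [608.5, -2.9, 87.0] force: [0.6, -4.9, -2.7] 
ee_pos: [608.5, -2.5, 86.9] force: [1.6, -9.8, -2.6]
```

```bash
python3 -m crank '1 0.4 0 0 0 0 0;1 0.4 0 0 0 0 0'; python3 -m crank '1 0 0 0 0 0 0;1 0 0 0 0 0 0'
```

```text
time_s: 18.42
ee_pos: [608.4, -2.4, 86.9]
ee_rot: [180.0, 0.3, 93.5]
force: [0.9, -10.9, -3.3]
gripper_width: 21.5
gripper_force: 45.0
time_s: 18.68
ee_pos: [608.4, -2.5, 86.9]
ee_rot: [180.0, 0.3, 93.5]
force: [1.5, -10.3, -3.5]
gripper_width: 21.1
gripper_force: 45.0
```

```bash
python3 -m crank '1 0.5 0 0 0 0 0;1 0 0 0 0 0 0;1 0 0 0 0 0 0;1 0 0 0 0 0 0;1 0 0 0 0 0 0'; python3 -m crank '1 -1.5 0 0 0 0 0;1 -2 0 0 0 0 0;1 -2 0 0 0 0 0;1 -2 0 0 0 0 0;1 -2 0 0 0 0 0;1 -2 0 0 0 0 0;1 -2 0 0 0 0 0;1 0 0 0 0 0 0'
```

```text
time_s: 19.3
ee_pos: [608.4, -2.4, 86.9]
ee_rot: [180.0, 0.3, 93.5]
force: [1.7, -11.6, -2.5]
gripper_width: 21.7
gripper_force: 45.0
time_s: 20.3
ee_pos: [608.8, -12.7, 86.9]
ee_rot: [180.0, -0.0, 93.4]
force: [-0.4, -1.2, -1.1]
gripper_width: 21.9
gripper_force: 45.0
```

```bash
python3 -m crank '1 0 0 -3 0 0 0;1 0 0 -4 0 0 0;1 0 0 -4 0 0 0;1 0 0 0 0 0 0'; python3 -m crank '1 0 0 -5 0 0 0;1 0 0 -8 0 0 0;1 0 0 -10 0 0 0;1 0 0 -20 0 0 0;1 0 0 -30 0 0 0;1 0 0 -30 0 0 0;1 0 0 -15 0 0 0;1 0 0 0 0 0 0'
python3 - <<'E'
from h import *
s=env.state();print(s["ee_pos"],s["ee_rot"],s["time_s"])
a=grab_frame("scene");cv2.imwrite("pics/s3.png",a)
E
```

```text
time_s: 20.8
ee_pos: [609.1, -12.6, 98.5]
ee_rot: [179.9, -0.0, 93.4]
force: [0.6, 0.5, -1.8]
gripper_width: 22.0
gripper_force: 45.0
time_s: 21.8
ee_pos: [609.2, -12.6, 217.1]
ee_rot: [179.9, 0.0, 93.4]
force: [-0.8, -1.6, -1.2]
gripper_width: 21.6
gripper_force: 45.0
[609.22988292 -12.61115652 217.06488366] [1.79862171e+02 7.94931027e-03 9.33807399e+01] 21.8
```

View pics/s3.png

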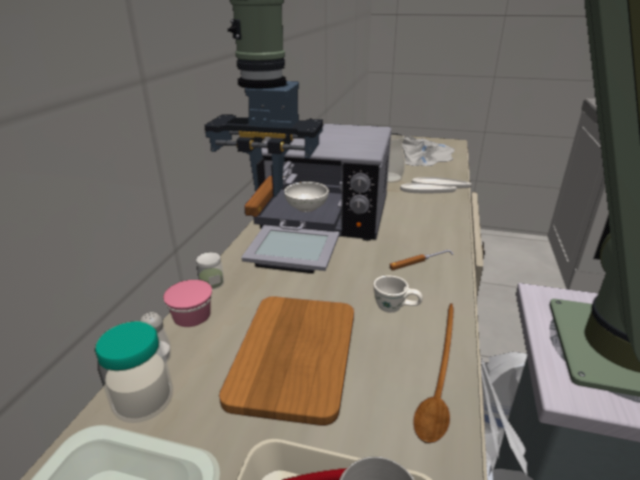

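The picture shows the tray drawn out at about (300,210), with the bowl upright in it at (306,195). The tool is free of the loop. Next I take it back to the board.

```bash
python3 -m crank '1 10 -6 0 0 0 0;1 25 -18 0 0 0 0;1 40 -27 0 0 0 0;1 40 -27 0 0 0 0;1 25 -16 0 0 0 0;1 9 -6.4 0 0 0 0;1 0 0 0 0 0 -7.7;1 0 0 0 0 0 0'
python3 -m crank '1 0 0 20 0 0 0;1 0 0 40 0 0 0;1 0 0 40 0 0 0;1 0 0 35 0 0 0;1 0 0 20 0 0 0;1 0 0 12 0 0 0;1 0 0 6 0 0 0;1 0 0 0 0 0 0'
python3 -m crank '1 0 0 3 0 0 0;1 0 0 3 0 0 0;1 0 0 2 0 0 0;1 0 0 0 0 0 0'
```

```text
time_s: 22.85
ee_pos: [499.7, 130.0, 215.4]
ee_rot: [-180.0, 0.0, 101.0]
force: [0.3, -0.5, -1.7]
gripper_width: 21.7
gripper_force: 45.0
time_s: 23.85
ee_pos: [500.0, 130.2, 43.1]
ee_rot: [180.0, -0.0, 101.0]
force: [0.3, 0.1, -1.3]
gripper_width: 21.9
gripper_force: 45.0
time_s: 24.35
ee_pos: [499.7, 130.2, 34.9]
ee_rot: [-180.0, -0.0, 101.1]
force: [-0.2, 0.8, -1.0]
gripper_width: 21.9
gripper_force: 45.0
```

```bash
python3 -m crank '1 0 0 0.7 0 0 0;1 0 0 0 0 0 0'
python3 -m crank '-1 0 0 0 0 0 0;-1 0 0 0 0 0 0;-1 0 0 0 0 0 0;-1 0 0 0 0 0 0;-1 0 0 0 0 0 0;-1 0 0 0 0 0 0;-1 0 0 0 0 0 0;-1 0 0 0 0 0 0'
python3 -m crank '-1 0 0 -5 0 0 0;-1 0 0 -20 0 0 0;-1 0 0 -40 0 0 0;-1 0 0 -50 0 0 0;-1 0 0 -50 0 0 0;-1 0 0 -40 0 0 0;-1 0 0 0 0 0 0;-1 0 0 0 0 0 0'
python3 -m crank '-1 20 -20 0 0 0 0;-1 40 -40 0 0 0 0;-1 40 -40 0 0 0 0;-1 40 -40 0 0 0 0;-1 0 0 0 0 0 0;-1 0 0 0 0 0 0;-1 0 0 0 0 0 0'
python3 - <<'E'
from h import *
a=grab_frame("scene");cv2.imwrite("pics/s4.png",a)
E
```

```text
time_s: 24.6
ee_pos: [499.8, 130.2, 34.3]
ee_rot: [180.0, -0.0, 101.1]
force: [0.6, 0.5, -0.4]
gripper_width: 21.9
gripper_force: 45.0
time_s: 25.6
ee_pos: [499.8, 130.2, 34.2]
ee_rot: [180.0, -0.0, 101.1]
force: [-0.5, 0.1, -0.0]
gripper_width: 91.3
gripper_force: 0.0
time_s: 26.6
ee_pos: [499.1, 130.1, 238.7]
ee_rot: [-179.9, -0.0, 101.1]
force: [-0.3, -0.7, 0.2]
gripper_width: 91.1
gripper_force: 0.0
time_s: 27.48
ee_pos: [336.3, 240.1, 238.7]
ee_rot: [-180.0, 0.0, 101.0]
force: [0.1, 0.4, -0.4]
gripper_width: 91.4
gripper_force: 0.0
```

View pics/s4.png

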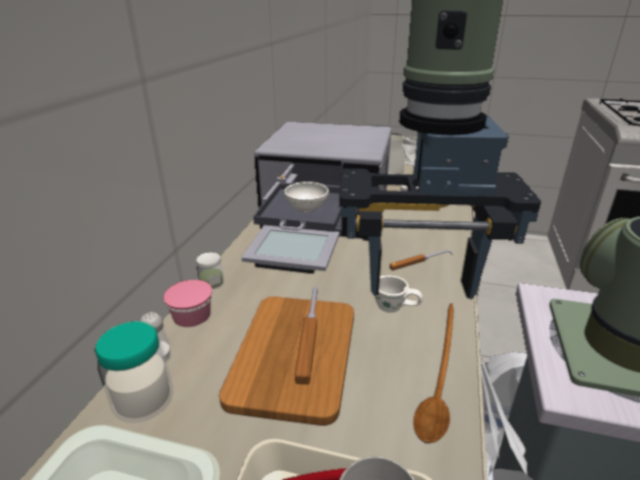

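The final picture shows the tool back on the board at (308,335), the tray out with the bowl upright at (306,195), and the other things where they were.

```bash
python3 -c "
from workcell import env
print(env.job_done())"
```

```text
the job is handed in; nothing more can be done
None
```

The job is handed in: I drew the tray out to its stops and held it there at about 11–12 N, unhooked it with the bowl still upright, and laid the hook tool back on the board, all in about 27.5 s.

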